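# Clamp the undrilled bracket and oil its mark

### The arm

A 7-joint arm with a two-finger parallel gripper is mounted at the origin on the work surface. World frame = base frame: x ahead of the robot, y to its left, z up, the work surface at z = 0. Lengths are in m, angles in rad, forces in N, time in s.
With the tool pointing down it reaches from about 0.4 to 0.875 m from the base axis. Payload 19.3 kg.
Tool frame: the origin (TCP) lies at the very end of the fingers, on their centre line; the grasp point (between the pads) lies 19 mm behind it; z points along the fingers, y is the line along which they close (so a half turn about z gives the same grasp; the last joint's range is limited). The gripper opens to 85 mm and grips with 20 to 120 N. Pads are 22 mm wide; open, the fingers measure 114 mm over their backs; the gripper's body (76 mm by 85 mm) begins 54 mm behind the grasp point. The pads swing forward as they close: fully open they stand 13 mm farther back than shut.
Start: joints at [-0.07, 0.521, -0.036, 1.599, 0.021, 1.021, -0.113], TCP at [0.625, -0, 0.231] pointing down, gripper open.
Joint ranges: [-2.91, 2.91], [-0.3, 2.13], [-1.5, 1.42], [0.17, 2.43], [-1.26, 4.41], [0.16, 1.93], [-2.52, 2.52]. Speed limits (rad/s): [1.89, 1.89, 2.39, 2.39, 3.01, 3.01, 3.01].

### API

Orientations are given as a unit quaternion [w, x, y, z].
In Python, from workcell import env, optics, job, nets gives the robot as it stands.
- The arm moves only by the tool apply_moves, never from a script. Its argument "rows" is a list of rows, each a list of 6 numbers: the shift along the tool's x, y, z in m, then the turn, a rotation vector about the tool's x, y, z in rad. A call has 1 to 10 rows; each row shifts and turns the commanded pose from where the row before left it, along the tool's axes as they then stand; what a row does not reach is not made up. A row lasts 1/8 s, in which the tool goes at most 62.5 mm and 10.7 degrees, less where a joint would pass 70% of its speed; a pose out of reach is approached as far as the arm can. A call is refused whole if a number of a shift passes 0.0625 or a number of a turn 0.188, either way. A call with a gripper value outside its range is refused whole. "grip" is the finger opening in m, from 0 to 0.0854, set as the call begins (left out, the last holds). The fingers move at their own pace and stop on an object; "grip_force" is the grip in N (left out, the last holds). Time passes only in rows, so rows that do not move let the fingers close. It gives the time, the measured TCP pose, the force, the opening and the grip force at its end, in the units of the state.
- env.observe(): the state, without advancing time (a new reading comes with each control period).
- optics.grab_frame(name): name is "scene" or "side" or "wrist"; returns a dict with "color" (480x640x3 uint8, red, green, blue), "mtx" (3x3 intrinsics, pixels), "extrinsics" (4x4, takes a point from camera to world coordinates). Camera axes: x right, y down, z forward; pixel columns grow to the right and rows downward; lengths in m; the calibration is good to about 2 mm. A picture is of the moment at which its call begins. There is no depth.
- job.finish_job(): hands the job in; it is judged then, once.
Trained networks look in the newest picture that a camera, given by its name, has taken for a name from the list of things; names that differ only in an ending like _2 or _b are one class to them, and where a whole thing is asked for, a point or a joint stands for the part that bears it (a point fixed in the world has none). Each returns a list of dicts, best first, with "score" (0 to 1); they miss things now and then, are a little off and sometimes report something else, mostly with a low value. They report only what shows in the picture. A call takes as long as a camera call. They do not tell look-alikes from the thing itself.
- nets.search_frame(camera, name): "rect" ([left, top, right, bottom] in pixels, round what is visible of it).
- nets.masks_of(camera, name): "mask" (480x640 bool, what is visible of it) and "rect" ([left, top, right, bottom] in pixels, round what is visible of it).
- nets.landmark_of(camera, name): "position" ([column, row] in pixels: a listed point, or the origin of a listed thing).
The state is a dict: "time": time; "joints": joint angles; "qvel": joint speeds; "effort": joint torques, N m; "eef_pos": TCP position; "tool_rot": TCP orientation; "ft_force": force on the tool from outside, world axes, zero at the start; "moment": the same for the moment, N m; "finger_gap": finger opening in m; "finger_force": force on a finger pad.
Only numpy, scipy, OpenCV 4.12 (cv2) and the standard library are available. Lean on these libraries where they do the work, as an engineer would, in place of code of your own. Each camera call takes 0.05 s, during which the arm holds its last target. There are 200 camera calls.

### The job

Three brackets lie slack in the three vises on the angle table; two are drilled, and the one whose boss has no hole yet is next. Slide that vise's jaw down until it bears firmly, but not hard, on the bracket, then take the oil can and hold its nozzle still for a good second a few centimetres from the punch mark, pointing at it roughly square to the sloping face, as for a shot of cutting oil, and stand the can back in its tray. Leave the other two vises and brackets, and everything else on the bench, as they are.

Things in the scene. Friction and masses are not known exactly. Their poses are not given: they have to be found in the camera images.
- fixture: grey angle table 300 x 200 mm, fixed; its face slopes 30 degrees and carries three small vises at x = -100, 0, +100 mm. Origin: centre of the base's underside; x along the row, y level to the high edge, z up. Mid face 92 mm above the bench, low edge 40, high edge 142; steel posts 128 mm high at x = +-148, y = 86. Fixed jaws (26 mm off the face) on the low side, brackets resting on them.
- blank: the undrilled aluminium bracket (0.24 kg; a clamp of 10 to 25 N is right for it), loose in any one of the vises, on bars 6 mm off the sloping face: body 70 (x) x 44 (y) x 22 mm with a raised solid boss 44 x 30 mm, 12 mm high, with a scribed cross and punch mark. Origin: centre of its underside; x along the row of vises, y up the slope, z square off the sloping face (30 degrees from vertical).
- mark (a point): the punch mark: centre of the top face of the undrilled bracket's boss, 34 mm above the bracket's underside; axes as the bracket.
- drilled_1: an aluminium bracket of the same outer form, already drilled: a round dark hole of 18 mm in the middle of its boss. Lies slack in another vise and stays there. Same origin and axes.
- drilled_2: the second drilled bracket, same form, in the remaining vise.
- jaw_1 (a joint): travel (m) of the moving jaw of the vise at fixture x = -100 mm: 0 fully back at the high side, growing as the jaw slides down the slope; it meets the bracket at about 0.040 and stops at 0.050. It slides stiffly (8 N of friction; about 5 N down the slope, 11 N up) and its clutch keeps it, and what pressure it has on a bracket, where it is left.
- jaw_1_grip (a point): middle of the upright black grip on that jaw, moves with it. The grip is 24 mm along the row, 16 mm along the slope, and stands 44 mm off the jaw's top, 22 mm either way of this point along z. The jaw is 58 mm wide; its clamping face is 14 mm down the slope from this point. Axes: x along the row, y up the slope, z square off the slope. Neighbouring grips are 100 mm away.
- jaw_2 (a joint): travel (m) of the moving jaw of the vise at fixture x = 0 mm: 0 fully back at the high side, growing as the jaw slides down the slope; it meets the bracket at about 0.040 and stops at 0.050. It slides stiffly (8 N of friction; about 5 N down the slope, 11 N up) and its clutch keeps it, and what pressure it has on a bracket, where it is left.
- jaw_2_grip (a point): middle of the upright black grip on that jaw, moves with it. The grip is 24 mm along the row, 16 mm along the slope, and stands 44 mm off the jaw's top, 22 mm either way of this point along z. The jaw is 58 mm wide; its clamping face is 14 mm down the slope from this point. Axes: x along the row, y up the slope, z square off the slope. Neighbouring grips are 100 mm away.
- jaw_3 (a joint): travel (m) of the moving jaw of the vise at fixture x = +100 mm: 0 fully back at the high side, growing as the jaw slides down the slope; it meets the bracket at about 0.040 and stops at 0.050. It slides stiffly (8 N of friction; about 5 N down the slope, 11 N up) and its clutch keeps it, and what pressure it has on a bracket, where it is left.
- jaw_3_grip (a point): middle of the upright black grip on that jaw, moves with it. The grip is 24 mm along the row, 16 mm along the slope, and stands 44 mm off the jaw's top, 22 mm either way of this point along z. The jaw is 58 mm wide; its clamping face is 14 mm down the slope from this point. Axes: x along the row, y up the slope, z square off the slope. Neighbouring grips are 100 mm away.
- oil_can: cutting-oil can standing in its tray, 52 mm diameter, 0.15 to 0.31 kg: cylinder to 128 mm, cone to 142 mm, then a black spray head 30 (x) x 26 (y) mm from 142 to 186 mm height, to be gripped across its 26 mm. Origin: centre of the underside; z up through the head; x is the way the nozzle points.
- nozzle (a point): tip of the thin straight nozzle (5 mm tube, 110 mm long) that leaves the head level along the can's +x: 125 mm from the can's axis, 168 mm above its underside; axes as the can, so x is the spraying direction.
- tray: square aluminium drip tray, 140 x 140 x 16 mm, walls and floor 4 mm, fixed to the bench; home of the can. Origin: centre of its underside.
- brush: bench brush, 170 mm, lying; bystander
- hammer: hammer, 260 mm, lying; bystander
- wrench: wrench, 160 mm, lying; bystander
- tape_roll: roll of tape, 90 mm across, 25 mm high; bystander
- jar: screw jar, 68 mm across, 90 mm high; bystander
- offcut: wooden offcut 120 x 50 x 30 mm; bystander
- mug: mug, 80 mm across, 95 mm high; bystander
There are look-alikes about, which are no part of the job. Leave any blue or pink look-alike of the blank alone.

How it is judged:
By the outcome, as a careful person would: the job done as asked, in the order asked, and still so for the second after the job is handed in, with the robot touching nothing.
It also fails if it takes over 56 s, if anything falls off the work surface, if the arm or the gripper's body presses on something with over 40 N, if the wrist force passes 120 N, or if a joint passes its speed limit or range.

## Working session

There is one attempt and no reset: what is moved stays moved. The work goes in short steps, Python scripts to look and compute and a tool call to move; the robot and the scene stay as the last step left them, time stands still between calls to the robot, and variables do not carry over. Pictures are saved under pics/ and viewed, at most 10 in all, crops included, and the job is handed in when it is done.

Besides the shell and the picture viewer there is one more tool, called after "Call:" as name([rows], argument=value, ...), one row to a line, values as JSON. apply_moves: Moves the arm, as the interface text tells. Its arguments: {"type":"object","properties":{"rows":{"type":"array","items":{"type":"array","items":{"type":"number"}}},"grip":{"type":"number"},"grip_force":{"type":"number"}},"required":["rows"]}

```bash
ls; mkdir -p pics; python3 - <<'E'
from workcell import env, optics, job, nets
import cv2, numpy as np
s=env.observe(); print(s)
for c in ("scene","side"):
    f=optics.grab_frame(c); cv2.imwrite(f"pics/{c}0.png",f["color"][:,:,::-1]); np.savez(f"{c}.npz",**f)
    print(c,f["mtx"].tolist(),np.round(f["extrinsics"],4).tolist())
    for n in ("fixture","blank","drilled_1","oil_can","tray"):
        print(n,[(round(d["score"],2),np.round(d["rect"]).tolist()) for d in nets.search_frame(c,n)][:5])
    for n in ("fixture","mark","jaw_1_grip","nozzle","oil_can","tray","blank","drilled_1"):
        print("L",n,[(round(d["score"],2),np.round(d["position"],1).tolist()) for d in nets.landmark_of(c,n)][:5])
print(env.observe()["time"])
E
```

```text
pics
{'time': 0.0, 'joints': array([-0.07020643,  0.52202172, -0.03630577,  1.59999998,  0.02121656,
        1.02108769, -0.11280288]), 'qvel': array([-0.00017103, -0.00115106,  0.0005939 , -0.00048516,  0.00011305,
        0.00019107,  0.00169256]), 'effort': array([-4.24098413e-03, -9.27110124e+01,  1.97758444e+00, -3.69928443e+01,
        1.76317629e-02,  8.19846697e-03, -6.58496788e-05]), 'eef_pos': array([ 6.24667910e-01, -4.97978519e-05,  2.30724044e-01]), 'tool_rot': array([-3.61131686e-04,  7.07112557e-01,  7.07100779e-01, -4.35466234e-04]), 'ft_force': array([-0.42229409, -0.04448086,  0.24616779]), 'moment': array([ 0.00400827, -0.00563244,  0.0372675 ]), 'finger_force': 0.0, 'finger_gap': 0.08506295096805845}
scene [[607.0749370139536, 0.0, 300.9853703323869], [0.0, 607.0749370139536, 244.0045815510517], [0.0, 0.0, 1.0]] [[0.3028, 0.7476, -0.5911, 1.3666], [0.953, -0.2461, 0.177, -0.2664], [-0.0132, -0.6169, -0.7869, 1.2834], [0.0, 0.0, 0.0, 1.0]]
fixture [(0.75, [334.0, 191.0, 439.0, 329.0]), (0.28, [268.0, 308.0, 318.0, 356.0])]
blank [(0.95, [465.0, 261.0, 498.0, 288.0]
[... 1246 characters left out ...]
 283.0, 221.0, 311.0]), (0.77, [262.0, 279.0, 283.0, 298.0])]
drilled_1 [(0.74, [302.0, 287.0, 319.0, 307.0]), (0.51, [325.0, 294.0, 359.0, 310.0])]
oil_can [(0.82, [315.0, 187.0, 335.0, 251.0]), (0.64, [321.0, 277.0, 383.0, 289.0])]
tray [(0.9, [306.0, 233.0, 359.0, 268.0])]
L fixture [(0.97, [296.4, 338.0])]
L mark [(0.95, [204.0, 288.0]), (0.47, [264.0, 277.4])]
L jaw_1_grip [(0.83, [335.8, 293.7])]
L nozzle [(0.84, [316.0, 218.3]), (0.45, [440.7, 395.0])]
L oil_can [(0.85, [325.1, 248.5]), (0.46, [298.0, 336.0]), (0.23, [439.2, 394.3])]
L tray [(0.57, [332.2, 250.9])]
L blank [(0.97, [206.1, 300.1]), (0.49, [263.5, 290.0])]
L drilled_1 [(0.68, [343.9, 308.0]), (0.52, [303.3, 302.8])]
1.4
```

```bash
python3 - <<'E'
import cv2
a=cv2.imread("pics/scene0.png")[180:400,180:520]; cv2.imwrite("pics/s1.png",cv2.resize(a,None,fx=2.35,fy=2.35,interpolation=2))
a=cv2.imread("pics/side0.png")[170:400,170:470]; cv2.imwrite("pics/s2.png",cv2.resize(a,None,fx=2.6,fy=2.6,interpolation=2))
E
```

```text
(no output)
```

View pics/s1.png

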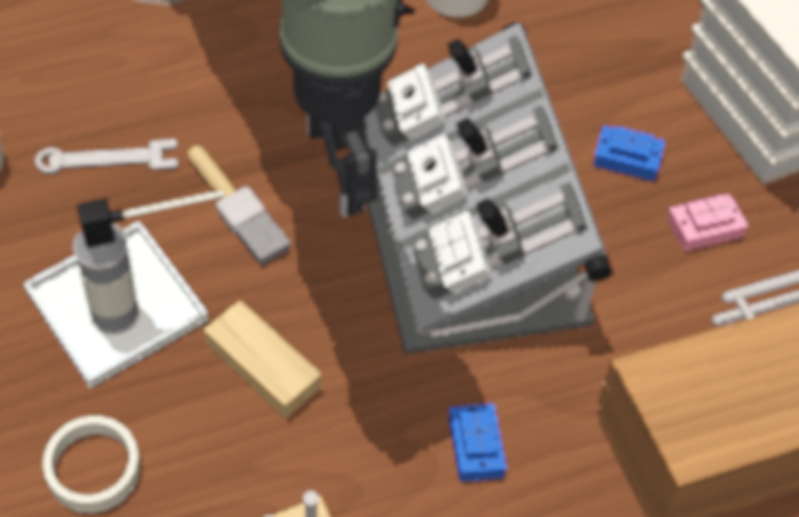

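View pics/s2.png

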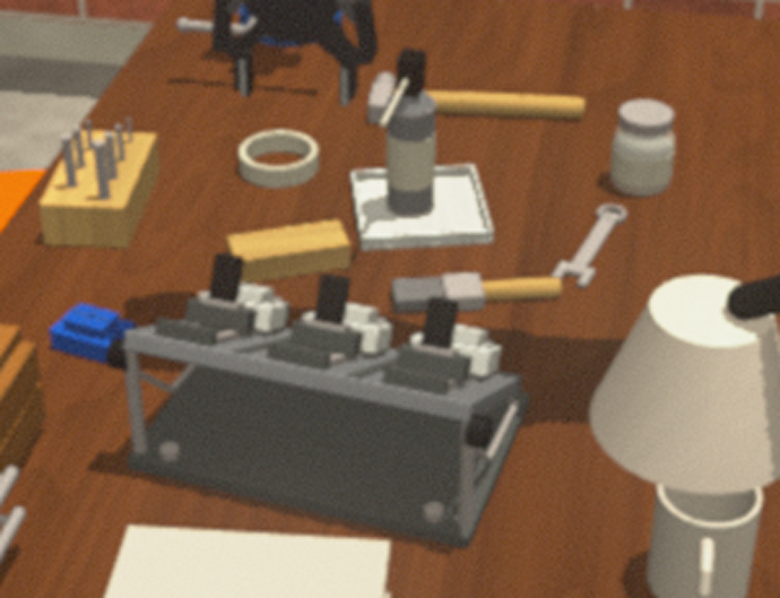

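Scene crop: the undrilled bracket (scribed cross, no hole) is the lowest of the three in the view, at scene pixel (373,286). That is fixture +x, so jaw_3. The drilled ones are at (363,253) and (355,220).

Possible look-alikes for the blank, which I am leaving alone:
- blue at (381,367)
- blue at (447,244)
- pink at (482,273)

The can head is at (221,272), with the nozzle tip at (275,262).

```bash
cat > h.py <<'E'
import numpy as np, cv2
from scipy.optimize import least_squares
from scipy.spatial.transform import Rotation as R
F={c:dict(np.load(f"{c}.npz")) for c in ("scene","side")}
def proj(c,P,f=None):
    f=f or F[c]; E=f["extrinsics"]; p=(np.atleast_2d(P)-E[:3,3])@E[:3,:3]
    q=p@f["mtx"].T; return q[:,:2]/q[:,2:]
def fit(obs,fun,x0):  # obs: list of (cam,pixel,key)
    return least_squares(lambda x:np.concatenate([proj(c,fun(x,k))[0]-np.array(p) for c,p,k in obs]),x0,loss="soft_l1",f_scale=2)
def tri(a,b): return fit([("scene",a,0),("side",b,0)],lambda x,k:x,[.7,0,.1])
def Rz(a): return R.from_euler("z",a).as_matrix()
SL=R.from_euler("x",np.pi/6).as_matrix() # slope axes in fixture
def fixpt(x,p): return np.array([x[0],x[1],0])+Rz(x[2])@np.array(p)
def slope(x,p): return fixpt(x,np.array([0,0,.092])+SL@np.array(p)) # p: (row, up slope, off face)
E
python3 - <<'E'
from h import *
h=(.0866,.142)
obs=[("scene",(400,190.6),(-.15,*h)),("scene",(436.6,285.5),(.15,*h)),("side",(218.8,300.8),(.15,*h)),("side",(348.8,327.7),(-.15,*h)),
("scene",(375.2,272.9),(0,0,0)),("side",(296.4,338),(0,0,0))]
r=fit(obs,fixpt,[.7,.2,0]); print("fix",r.x,np.round(r.fun,1)); np.save("fix.npy",r.x)
x=r.x
print("drilled holes", tri((363+.5-.5,219),(303,302)).x)
# holes/marks at fixture x, 40mm off face: find up-slope coordinate
for c,px,k in (("scene",(408/2.35+180,92/2.35+180),-.1),("scene",(430/2.35+180,165/2.35+180),0),("scene",(455/2.35+180,243/2.35+180),.1)):
    q=least_squares(lambda u:proj(c,slope(x,(u[0],u[1],.040)))[0]-px,[k,0]).x; print("mark rows,up",q)
# grip tops scene/side -> triangulate
for a,b in (((458,45),(442,303)),((472,122),(333,280)),((489,202),(228,258))):
    t=tri(np.array(a)/2.35+180,np.array(b)/2.6+170); l=(np.linalg.inv(Rz(x[2]))@(t.x-[x[0],x[1],0])-[0,0,.092])@SL
    print("grip top-ish world",t.x,"slope",l,t.fun)
t=tri((274.5,262),(317,217.8)); print("nozzle",t.x,t.fun)
t2=tri((228,311),(325.1,248.5)); print("can",t2.x,t2.fun)
t3=tri((230.7,311.9),(332.2,250.9)); print("tray",t3.x,t3.fun)
t4=tri((221.3,271.5),(411/2.6+170,72/2.6+170)); print("head",t4.x,t4.fun)
E
```

```text
fix [ 0.55667815  0.18032064 -0.14069524] [ 0.9 -1.1 -0.4 -0.4 -2.4 -3.2  1.5 -2.   2.2  0.6  0.8  0.2]
drilled holes [0.48512238 0.17045815 0.11138548]
mark rows,up [-0.09953497 -0.03092974]
mark rows,up [ 0.00153084 -0.03023934]
mark rows,up [ 0.10163429 -0.02808763]
grip top-ish world [0.4558271  0.19873975 0.17285534] slope [-0.10243746  0.04397371  0.06797547] [ 0.05604215  0.06410613  0.06204587 -0.03945973]
grip top-ish world [0.55257727 0.17515148 0.16738402] slope [-0.00333549  0.0327616   0.06813106] [-0.05658634 -0.05954308 -0.06575989  0.0379325 ]
grip top-ish world [0.64913235 0.15421117 0.16456056] slope [0.095202   0.02512026 0.06928253] [ 0.20053649  0.19366925  0.24517683 -0.12663909]
nozzle [ 0.56196862 -0.08977779  0.17227336] [-0.19067435 -0.2296068  -0.27862164  0.18638242]
can [ 0.55719737 -0.21247916  0.01001546] [ 0.90050621  1.10075228  1.56728874 -0.88410803]
tray [ 0.54621803 -0.20924088 -0.00130742] [-1.07102346 -1.33560153 -1.97504418  1.04024505]
head [ 0.55225751 -0.21030323  0.17219624] [ 0.34687611  0.44860394  0.56452091 -0.39924726]
```

```bash
cat >> h.py <<'E'
def pose(s): q=s["tool_rot"]; return np.array(s["eef_pos"]),R.from_quat([q[1],q[2],q[3],q[0]])
def plan(p0,r0,p1,r1,n=None):
    d=np.linalg.norm(p1-p0); rv=(r0.inv()*r1).as_rotvec(); a=np.linalg.norm(rv)
    m=int(np.ceil(max(d/.055,a/.17,1))); n=n or m
    t=[0]; k=0; out=[]
    p,r=p0,r0
    for i in range(1,n+1):
        pi=p0+(p1-p0)*i/n; ri=r0*R.from_rotvec(rv*i/n)
        row=np.round(np.r_[r.inv().apply(pi-p),(r.inv()*ri).as_rotvec()],4)
        p=p+r.apply(row[:3]); r=r*R.from_rotvec(row[3:]); out.append(row.tolist())
    print("rows",n,"(min",m,")",out,"end",np.round(p,4)); return p,r
def slopeR(x): M=Rz(x[2])@SL; return R.from_matrix(np.c_[M[:,1],M[:,0],-M[:,2]])
E
python3 - <<'E'
from h import *
from workcell import env
x=np.load("fix.npy"); s=env.observe(); p,r=pose(s)
p1,r1=plan(p,r,slope(x,(.1,.06,.15)),slopeR(x))
E
```

```text
rows 4 (min 4 ) [[0.0359, 0.0069, -0.0052, -0.0092, 0.1307, 0.0344], [0.0364, 0.0056, -0.0003, -0.0092, 0.1307, 0.0343], [0.0364, 0.0044, 0.0044, -0.0092, 0.1306, 0.0343], [0.0356, 0.0031, 0.0092, -0.0093, 0.1307, 0.0344]] end [0.6525 0.1435 0.2519]
```

Call:
apply_moves([
  [0.0359, 0.0069, -0.0052, -0.0092, 0.1307, 0.0344],
  [0.0364, 0.0056, -0.0003, -0.0092, 0.1307, 0.0343],
  [0.0364, 0.0044, 0.0044, -0.0092, 0.1306, 0.0343],
  [0.0356, 0.0031, 0.0092, -0.0093, 0.1307, 0.0344],
  [0, 0, 0, 0, 0, 0],
  [0, 0, 0, 0, 0, 0],
], grip=0)

```text
time: 2.15
eef_pos: [0.6525, 0.1424, 0.2518]
tool_rot: [-0.169, 0.729, 0.634, 0.194]
ft_force: [0.1, 0.4, 0.4]
finger_gap: 0.0
finger_force: 0.0
```

```bash
python3 - <<'E'
from h import *
from workcell import env,optics,nets
s=env.observe(); print(s["eef_pos"],s["tool_rot"],s["joints"],s["ft_force"],s["finger_gap"])
x=np.load("fix.npy")
for c in ("scene","wrist"):
    f=optics.grab_frame(c); np.savez(f"{c}1.npz",**f)
    for n in ("mark","jaw_3_grip","drilled_1"):
        print(c,n,[(round(d["score"],2),np.round(d["position"],1).tolist()) for d in nets.landmark_of(c,n)][:5])
    print("pred mark",proj(c,slope(x,(.1,-.028,.04)),f),"grip",proj(c,slope(x,(.1,.025,.046)),f))
cv2.imwrite("pics/w1.png",f["color"][:,:,::-1]); print(np.round(f["extrinsics"],3).tolist())
E
```

```text
[0.6524781  0.14235555 0.25179842] [-0.16855253  0.72945197  0.6338016   0.19438465] [ 0.11642072  0.5629159  -0.26943468  1.59948558 -0.46156042  0.91569336
  0.02602921] [0.10455396 0.42616378 0.38917002] 3.1814179718074296e-05
scene mark [(0.89, [482.8, 269.6]), (0.79, [446.6, 236.6]), (0.77, [369.8, 284.5]), (0.68, [381.1, 364.3])]
scene jaw_3_grip [(0.89, [389.0, 273.2])]
scene drilled_1 [(0.94, [368.9, 254.4]), (0.54, [359.6, 225.8])]
pred mark [[373.48250818 282.81756253]] grip [[392.82579287 272.28645684]]
wrist mark [(0.9, [473.2, 346.2]), (0.74, [281.3, 100.6]), (0.55, [196.9, 136.4])]
wrist jaw_3_grip [(0.96, [315.0, 292.4])]
wrist drilled_1 [(0.84, [211.5, 323.4]), (0.73, [107.7, 324.0])]
pred mark [[316.51680616 334.35430925]] grip [[316.51157313 279.8227509 ]]
[[0.99, -0.136, 0.034, 0.651], [-0.14, -0.961, 0.237, 0.132], [0.001, -0.24, -0.971, 0.411], [0.0, 0.0, 0.0, 1.0]]
```

View pics/w1.png

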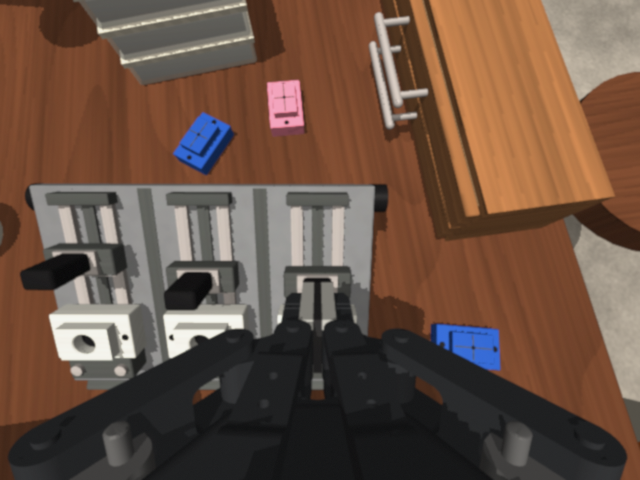

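```bash
python3 - <<'E'
from h import *
x=np.load("fix.npy")
S=dict(np.load("scene1.npz")); W=dict(np.load("wrist1.npz"))
print("corners",proj("w",[fixpt(x,(a,.0866,.142)) for a in(-.15,.15)],W), "obs (32,185),(374,185)")
print("holes pred",proj("w",[slope(x,(a,-.03,.04)) for a in(-.1,0)],W),"obs (84,344)(200,345)")
for f,px,z in ((S,(389,273.2),.046),(W,(315,292.4),.046),(W,(318,268),.024),(W,(200,262),.024),(W,(85,245),.024)):
    u=least_squares(lambda u:proj("",slope(x,(u[0],u[1],z)),f)[0]-px,[.1,.03]).x; print(z,u)
E
```

```text
corners [[ 28.10926185 178.64079309]
 [374.24813049 178.81925582]] obs (32,185),(374,185)
holes pred [[ 83.90353778 336.34526976]
 [200.2319487  336.37562089]] obs (84,344)(200,345)
0.046 [0.09786277 0.01577604]
0.046 [0.09878193 0.01406775]
0.024 [0.10125015 0.02665375]
0.024 [0.00042988 0.03208189]
0.024 [-0.09487301  0.04722461]
```

```bash
python3 - <<'E'
from h import *
F["w"]=dict(np.load("wrist1.npz"))
h=(.0866,.142)
g=lambda a:tuple(np.array([0,0,.092])+SL@np.array(a))
L=lambda *a:a
obs=[("scene",(400,190.6),L(0,-.15,0.1,0)),("scene",(436.6,285.5),L(0,.15,.1,0)),("side",(218.8,300.8),L(0,.15,.1,0)),("side",(348.8,327.7),L(0,-.15,.1,0)),
("w",(32,185.5),L(0,-.15,.1,0)),("w",(374,185.5),L(0,.15,.1,0)),
("w",(84,344),L(1,-.1,.04)),("w",(200,345),L(1,0,.04)),("scene",(353.6,219.1),L(1,-.1,.04)),("scene",(363,250.2),L(1,0,.04)),("scene",(373.6,283.4),L(1,.1,.04))]
def fun(x,k):
    if k[0]==0: return slope(x,k[1:])
    return slope(x,(k[1],x[3],k[2]))
r=fit(obs,fun,[.55,.18,-.14,-.03]); print(r.x); print(np.round(r.fun.reshape(-1,2),1)); np.save("fix.npy",r.x)
S=dict(np.load("scene1.npz"));x=r.x
for f,px,z in ((S,(389,273.2),.046),(F["w"],(315,292.4),.046),(F["w"],(318,268),.024),(F["w"],(200,262),.024),(F["w"],(85,245),.024)):
    u=least_squares(lambda u:proj("",slope(x,(u[0],u[1],z)),f)[0]-px,[.1,.03]).x; print(z,u)
from workcell import env
s=env.observe(); p,r=pose(s)
l=(np.linalg.inv(Rz(x[2]))@(p-[x[0],x[1],0])-[0,0,.092])@SL; print("TCP slope",l)
p,r=plan(p,r,slope(x,(.1,.060,.09)),slopeR(x))
p,r=plan(p,r,slope(x,(.1,.060,.043)),slopeR(x))
E
```

```text
[ 0.55680519  0.1749127  -0.14186717 -0.03059631]
[[-1.  -0.5]
 [-2.6  0.3]
 [-1.6 -4.7]
 [ 1.7 -3.6]
 [-4.  -1.3]
 [ 1.6 -0.8]
 [-0.  -0.7]
 [ 0.7 -1.5]
 [-1.9  0.4]
 [-2.4  0.2]
 [-3.3  0.5]]
0.046 [0.09880158 0.02119781]
0.046 [0.09792131 0.02006095]
0.024 [0.10033773 0.03241865]
0.024 [0.00051136 0.03766934]
0.024 [-0.09390238  0.05254929]
TCP slope [0.09915805 0.06482342 0.1473406 ]
rows 2 (min 2 ) [[-0.0024, 0.0004, 0.0287, -0.0003, 0.0002, 0.0008], [-0.0024, 0.0005, 0.0286, -0.0002, 0.0002, 0.0007]] end [0.6568 0.1676 0.2   ]
rows 1 (min 1 ) [[-0.0, -0.0, 0.047, -0.0, 0.0, 0.0]] end [0.6601 0.1909 0.1593]
```

Call:
apply_moves([
  [-0.0024, 0.0004, 0.0287, 0, 0, 0],
  [-0.0024, 0.0005, 0.0286, 0, 0, 0],
  [0, 0, 0.024, 0, 0, 0],
  [0, 0, 0.023, 0, 0, 0],
  [0, 0, 0, 0, 0, 0],
])

```text
time: 3.18
eef_pos: [0.6592, 0.1916, 0.158]
tool_rot: [-0.171, 0.729, 0.634, 0.194]
ft_force: [-0.5, -0.1, 1.0]
finger_gap: -0.0004
finger_force: 0.0
```

```bash
python3 - <<'E'
from h import *
from workcell import env,optics
x=np.load("fix.npy"); s=env.observe(); p,r=pose(s); print(s["ft_force"])
l=(np.linalg.inv(Rz(x[2]))@(p-[x[0],x[1],0])-[0,0,.092])@SL; print("TCP slope",l)
a=[cv2.resize(optics.grab_frame(c)["color"][v:v+115,u:u+150,::-1],(600,460) if 0 else (400,307),interpolation=2) for c,u,v in (("scene",310,210),("side",170,220))]
cv2.imwrite("pics/p2.png",np.hstack(a))
E
```

```text
[-0.46987109 -0.10308552  1.01737886]
TCP slope [0.09901518 0.05987572 0.04162951]
```

View pics/p2.png

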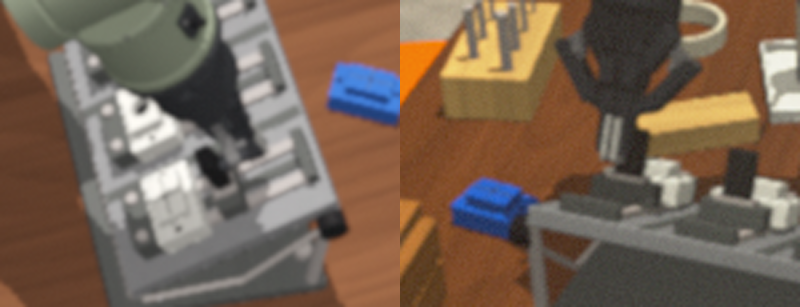

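Call:
apply_moves([
  [-0.008, 0, 0, 0, 0, 0],
  [-0.007, 0, 0, 0, 0, 0],
  [-0.003, 0, 0, 0, 0, 0],
  [-0.003, 0, 0, 0, 0, 0],
  [-0.003, 0, 0, 0, 0, 0],
])

```text
time: 3.9
eef_pos: [0.6574, 0.171, 0.1478]
tool_rot: [-0.17, 0.729, 0.633, 0.196]
ft_force: [-0.2, 3.6, 6.4]
finger_gap: 0.0001
finger_force: 3.1
```

Call:
apply_moves([
  [-0.003, 0, 0, 0, 0, 0],
  [-0.003, 0, 0, 0, 0, 0],
  [-0.002, 0, 0, 0, 0, 0],
])

```text
time: 4.28
eef_pos: [0.6565, 0.1644, 0.144]
tool_rot: [-0.17, 0.729, 0.634, 0.196]
ft_force: [-0.3, 4.6, 6.2]
finger_gap: 0.0001
finger_force: 3.0
```

Call:
apply_moves([
  [-0.0015, 0, 0, 0, 0, 0],
  [-0.0015, 0, 0, 0, 0, 0],
])

```text
time: 4.53
eef_pos: [0.6561, 0.1618, 0.1425]
tool_rot: [-0.17, 0.729, 0.634, 0.196]
ft_force: [-0.8, 3.2, 6.0]
finger_gap: -0.0001
finger_force: 2.9
```

Call:
apply_moves([
  [-0.001, 0, 0, 0, 0, 0],
  [-0.001, 0, 0, 0, 0, 0],
])

```text
time: 4.78
eef_pos: [0.6558, 0.1601, 0.1415]
tool_rot: [-0.17, 0.729, 0.634, 0.196]
ft_force: [0.5, 8.7, 9.3]
finger_gap: -0.0
finger_force: 5.9
```

Call:
apply_moves([
  [0, 0, 0, 0, 0, 0],
])

```text
time: 4.9
eef_pos: [0.6559, 0.1602, 0.1415]
tool_rot: [-0.17, 0.729, 0.634, 0.196]
ft_force: [-0.6, 3.8, 7.0]
finger_gap: 0.0004
finger_force: 3.0
```

Call:
apply_moves([
  [-0.001, 0, 0, 0, 0, 0],
  [0, 0, 0, 0, 0, 0],
])

```text
time: 5.15
eef_pos: [0.6559, 0.1601, 0.1415]
tool_rot: [-0.17, 0.729, 0.634, 0.197]
ft_force: [0.3, 7.3, 8.2]
finger_gap: 0.0003
finger_force: 5.2
```

Call:
apply_moves([
  [-0.001, 0, 0, 0, 0, 0],
  [0, 0, 0, 0, 0, 0],
])

```text
time: 5.4
eef_pos: [0.6558, 0.1601, 0.1415]
tool_rot: [-0.17, 0.728, 0.634, 0.197]
ft_force: [0.1, 10.5, 11.0]
finger_gap: 0.0
finger_force: 7.4
```

Call:
apply_moves([
  [-0.001, 0, 0, 0, 0, 0],
  [0, 0, 0, 0, 0, 0],
])

```text
time: 5.65
eef_pos: [0.6559, 0.1601, 0.1415]
tool_rot: [-0.171, 0.728, 0.634, 0.197]
ft_force: [1.3, 13.4, 14.5]
finger_gap: -0.0
finger_force: 9.5
```

Call:
apply_moves([
  [-0.001, 0, 0, 0, 0, 0],
  [0, 0, 0, 0, 0, 0],
  [0, 0, 0, 0, 0, 0],
])

```text
time: 6.02
eef_pos: [0.6558, 0.1601, 0.1415]
tool_rot: [-0.171, 0.728, 0.634, 0.198]
ft_force: [1.8, 17.2, 17.1]
finger_gap: -0.0002
finger_force: 11.7
```

```bash
cat >> h.py <<'E'
CAN=np.array([.553,-.212,.004]); YAW=np.arctan2(.1205,.0090)
A=np.deg2rad(50)
def toolR_in_can(a=A):
    z=np.array([np.cos(a),0,-np.sin(a)]); y=np.array([0,-1.,0]); return np.c_[np.cross(y,z),y,z]
E
python3 - <<'E'
from h import *
from workcell import env
s=env.observe(); p,r=pose(s); x=np.load("fix.npy")
rg=R.from_matrix(Rz(YAW)@toolR_in_can()); zt=rg.as_matrix()[:,2]
g=CAN+[0,0,.168]+zt*.019
p=p+r.apply([.02,0,-.12]); print("lift",p)
p,r=plan(p,r,g-zt*.10+np.array([0,0,.04]),rg)
p,r=plan(p,r,g-zt*.10,rg); print(g)
E
```

```text
lift [0.6496481  0.11721298 0.25519967]
rows 8 (min 8 ) [[-0.041, -0.0059, -0.0267, 0.0048, 0.0212, -0.0063], [-0.0405, -0.0063, -0.0276, 0.0047, 0.0211, -0.0063], [-0.0398, -0.0067, -0.0284, 0.0048, 0.0212, -0.0064], [-0.0391, -0.007, -0.0291, 0.0048, 0.0211, -0.0063], [-0.0385, -0.0075, -0.03, 0.0047, 0.0212, -0.0063], [-0.0377, -0.0078, -0.0308, 0.0048, 0.0211, -0.0063], [-0.0371, -0.0082, -0.0314, 0.0048, 0.0212, -0.0063], [-0.0363, -0.0086, -0.0323, 0.0048, 0.0211, -0.0063]] end [ 0.5491 -0.2639  0.2741]
rows 1 (min 1 ) [[-0.0258, -0.0, 0.0307, -0.0, 0.0, -0.0]] end [ 0.5491 -0.2639  0.234 ]
[ 0.55390964 -0.19982096  0.15744516]
```

Call:
apply_moves([
  [0.01, 0, 0, 0, 0, 0],
  [0.01, 0, 0, 0, 0, 0],
  [0, 0, -0.03, 0, 0, 0],
  [0, 0, -0.045, 0, 0, 0],
  [0, 0, -0.045, 0, 0, 0],
])

```text
time: 6.65
eef_pos: [0.6488, 0.1129, 0.2537]
tool_rot: [-0.17, 0.729, 0.633, 0.195]
ft_force: [-0.3, -0.7, -0.1]
finger_gap: 0.0002
finger_force: 0.0
```

Call:
apply_moves([
  [-0.041, -0.006, -0.027, 0.0048, 0.021, -0.0063],
  [-0.0405, -0.0063, -0.0276, 0.0048, 0.021, -0.0063],
  [-0.04, -0.0067, -0.0284, 0.0048, 0.021, -0.0063],
  [-0.039, -0.007, -0.029, 0.0048, 0.021, -0.0063],
  [-0.0385, -0.0075, -0.03, 0.0048, 0.021, -0.0063],
  [-0.0377, -0.0078, -0.0308, 0.0048, 0.021, -0.0063],
  [-0.037, -0.0082, -0.0314, 0.0048, 0.021, -0.0063],
  [-0.0363, -0.0086, -0.0323, 0.0048, 0.021, -0.0063],
  [0, 0, 0, 0, 0, 0],
], grip=0.07)

```text
time: 7.78
eef_pos: [0.546, -0.2717, 0.273]
tool_rot: [-0.231, 0.693, 0.637, 0.247]
ft_force: [0.6, 0.6, -0.8]
finger_gap: 0.0698
finger_force: 0.0
```

```bash
python3 - <<'E'
from h import *
from workcell import env,optics,nets
s=env.observe(); p,r=pose(s); print(s["eef_pos"],s["joints"],s["finger_gap"])
for c in ("side","wrist","scene"):
    f=optics.grab_frame(c); F[c]=f
    if c!="scene": cv2.imwrite(f"pics/c_{c}.png",f["color"][:,:,::-1]); np.savez(f"{c}3.npz",**f)
    if c!="scene":
      print(c,[(round(d["score"],2),np.round(d["position"],1).tolist()) for d in nets.landmark_of(c,"nozzle")][:3],
       [(round(d["score"],2),np.round(d["position"],1).tolist()) for d in nets.landmark_of(c,"oil_can")][:3])
      M=CAN+np.array([[0,0,0],[0,0,.142],[0,0,.186]]); print("pred",np.round(proj(c,np.vstack([M,CAN+Rz(YAW)@[.125,0,.168]])),1).tolist())
rg=R.from_matrix(Rz(YAW)@toolR_in_can()); zt=rg.as_matrix()[:,2]; g=CAN+[0,0,.168]+zt*.019
p,r=plan(p,r,g-zt*.10,rg)
E
```

```text
[ 0.54602023 -0.27167755  0.2729965 ] [ 0.7772615   0.70714254 -0.2153843   1.35360969 -0.45283951  1.47223258
  0.63597767] 0.06982407946224649
side [(0.97, [318.5, 218.3])] [(0.64, [322.7, 249.5]), (0.39, [262.6, 292.8])]
pred [[328.1, 249.6], [328.4, 205.6], [328.5, 191.1], [316.4, 218.5]]
wrist [(0.82, [322.5, 144.6])] [(0.74, [319.9, 310.2])]
pred [[318.4, 306.7], [318.4, 271.8], [318.5, 253.8], [317.9, 139.6]]
rows 1 (min 1 ) [[-0.0186, 0.0026, 0.0351, 0.0019, 0.0079, -0.0095]] end [ 0.5491 -0.2639  0.2341]
```

View pics/c_wrist.png

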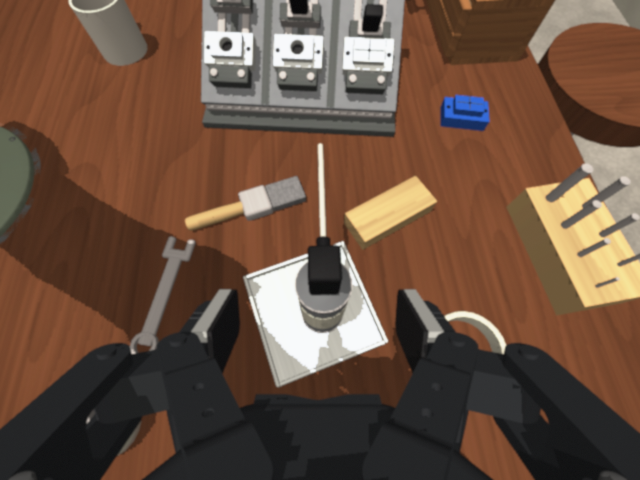

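Wrist view: can head at (324,262), nozzle tip (321,145), fingers straddling it at columns 220 and 420. Jaw_3 now bears on the cross-marked bracket at (368,50). I'm shifting the can estimate by about 3 mm to match.

```bash
sed -i 's/^CAN=.*/CAN=np.array([.5555,-.2145,.004]); YAW=np.arctan2(.1205,.0090)+.018/' h.py; python3 - <<'E'
from h import *
from workcell import env
s=env.observe(); p,r=pose(s)
rg=R.from_matrix(Rz(YAW)@toolR_in_can()); zt=rg.as_matrix()[:,2]; g=CAN+[0,0,.168]+zt*.019
p,r=plan(p,r,g-zt*.10,rg,2); print(g)
F["w"]=dict(np.load("wrist3.npz")); print(proj("w",[CAN+[0,0,.186],CAN+Rz(YAW)@[.125,0,.168]]))
E
```

```text
rows 2 (min 1 ) [[-0.0128, 0.0024, 0.0156, 0.0053, 0.0032, -0.0083], [-0.0128, 0.0025, 0.0156, 0.0054, 0.0033, -0.0083]] end [ 0.5526 -0.2665  0.234 ]
[ 0.55619028 -0.20230656  0.15744516]
[[322.00935796 256.61113315]
 [318.36212364 141.5737561 ]]
```

Call:
apply_moves([
  [-0.0128, 0.0024, 0.0156, 0.0053, 0.0032, -0.0083],
  [-0.0128, 0.0025, 0.0156, 0.0054, 0.0033, -0.0083],
  [0, 0, 0.03, 0, 0, 0],
  [0, 0, 0.03, 0, 0, 0],
  [0, 0, 0.02, 0, 0, 0],
  [0, 0, 0, 0, 0, 0],
])

```text
time: 8.88
eef_pos: [0.5547, -0.2147, 0.1707]
tool_rot: [-0.237, 0.683, 0.645, 0.248]
ft_force: [0.0, -0.3, 0.5]
finger_gap: 0.0699
finger_force: 0.0
```

```bash
python3 - <<'E'
from h import *
from workcell import env,optics
s=env.observe(); p,r=pose(s)
rg=R.from_matrix(Rz(YAW)@toolR_in_can()); zt=rg.as_matrix()[:,2]; g=CAN+[0,0,.168]+zt*.019
p,r=plan(p,r,g,rg,2); print(s["ft_force"])
f=optics.grab_frame("wrist")
cv2.imwrite("pics/w4.png",f["color"][:,:,::-1])
E
```

```text
rows 2 (min 1 ) [[0.0005, 0.0004, 0.0091, -0.0012, -0.0011, -0.0007], [0.0005, 0.0004, 0.0091, -0.0012, -0.0011, -0.0007]] end [ 0.5562 -0.2023  0.1574]
[ 0.03210622 -0.33068421  0.51085725]
```

View pics/w4.png

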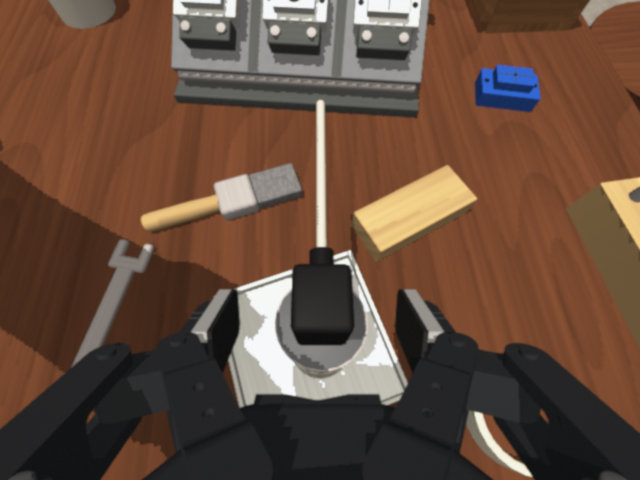

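The head is centred between the fingers at (322,303) and the nozzle is aligned at column 320, so I'm advancing and gripping.

Call:
apply_moves([
  [0, 0, 0.01, 0, 0, 0],
  [0, 0, 0.008, 0, 0, 0],
])

```text
time: 9.18
eef_pos: [0.5559, -0.2044, 0.1584]
tool_rot: [-0.235, 0.684, 0.645, 0.249]
ft_force: [-0.2, 0.2, 0.3]
finger_gap: 0.0699
finger_force: 0.0
```

Call:
apply_moves([
  [0, 0, 0, 0, 0, 0],
  [0, 0, 0, 0, 0, 0],
  [0, 0, 0, 0, 0, 0],
  [0, 0, 0, 0, 0, 0],
  [0, 0, 0, 0, 0, 0],
], grip=0.0, grip_force=60)

```text
time: 9.8
eef_pos: [0.5561, -0.2047, 0.159]
tool_rot: [-0.235, 0.683, 0.645, 0.249]
ft_force: [0.7, -0.6, 2.7]
finger_gap: 0.0254
finger_force: 59.5
```

```bash
cat > g.py <<'E'
from h import *
x=np.load("fix.npy"); M=slope(x,(.1,x[3],.04)); n=Rz(x[2])@SL[:,2]
def grasp():
    d=np.load("grasp.npz"); return d["p"],R.from_quat(d["q"])
def toolpose(canp,canr):   # tool pose that puts the can at canp, canr
    gp,gr=grasp(); c0=R.from_matrix(Rz(YAW)); return canp+canr.apply(c0.inv().apply(gp-CAN)),canr*c0.inv()*gr
def canpose(p,r):
    gp,gr=grasp(); c0=R.from_matrix(Rz(YAW)); cr=r*gr.inv()*c0; return p-cr.apply(c0.inv().apply(gp-CAN)),cr
S=Rz(x[2])@SL; SR=R.from_matrix(np.c_[-S[:,2],-S[:,0],S[:,1]])
TIP=np.array([.125,0,.168])
def spray(d): return toolpose(M+n*d-SR.apply(TIP),SR)
def sl(p): return (np.linalg.inv(Rz(x[2]))@(p-[x[0],x[1],0])-[0,0,.092])@SL
E
python3 - <<'E'
from h import *
from workcell import env
s=env.observe(); p,r=pose(s); np.savez("grasp.npz",p=p,q=r.as_quat())
from g import *
print("mark",M,"n",n)
p=p+[0,0,.15]; print("lift row/2 tool",r.inv().apply([0,0,.05]))
p1,r1=spray(.15); print("det",np.linalg.det(SR.as_matrix()),"goal",p1,r1.as_matrix()[:,2])
rv=(r.inv()*r1).as_rotvec()
for t in np.linspace(0,1,6):
    c,cr=canpose(p+(p1-p)*t,r*R.from_rotvec(rv*t)); print(round(t,1),"tip",c+cr.apply(TIP),"tip slope",sl(c+cr.apply(TIP)),"bottom",c)
plan(p,r,p1,r1)
E
```

```text
mark [0.64922624 0.11474346 0.11134286] n [-0.07069589 -0.49497686  0.8660254 ]
lift row/2 tool [ 3.21351465e-02  1.48037390e-05 -3.83057717e-02]
det 1.0000000000000007 goal [ 0.62893782 -0.02769613  0.3344511 ] [-0.04720151 -0.3388548  -0.9396539 ]
0.0 tip [ 0.56256503 -0.08969982  0.322     ] tip slope [ 0.04311601 -0.11115366  0.32975572] bottom [ 0.5555 -0.2145  0.154 ]
0.2 tip [ 0.57893621 -0.05422212  0.30288072] tip slope [ 0.05430646 -0.08829274  0.29447992] bottom [ 0.56649503 -0.21092053  0.16453396]
0.4 tip [ 0.59477008 -0.02378578  0.28423969] tip slope [ 0.06567782 -0.06958058  0.26215165] bottom [ 0.57719176 -0.20546221  0.18160599]
0.6 tip [0.61001089 0.00182723 0.26712073] tip slope [ 0.07714404 -0.05431516  0.23357088] bottom [ 0.58776028 -0.19680881  0.20468971]
0.8 tip [0.62462892 0.02304705 0.25250072] tip slope [ 0.08861491 -0.04164293  0.20937283] bottom [ 0.5983763  -0.18378454  0.23299441]
1.0 tip [0.63862186 0.04049694 0.24124667] tip slope [ 0.1        -0.03059631  0.19      ] bottom [ 0.60921347 -0.16540578  0.26549985]
rows 7 (min 7 ) [[0.0221, 0.0089, 0.0138, -0.0024, -0.1495, 0.0124], [0.0241, 0.0086, 0.0104, -0.0023, -0.1495, 0.0124], [0.0254, 0.0083, 0.0067, -0.0024, -0.1496, 0.0124], [0.0263, 0.0079, 0.0028, -0.0023, -0.1495, 0.0124], [0.0265, 0.0077, -0.0011, -0.0024, -0.1495, 0.0124], [0.0261, 0.0073, -0.005, -0.0024, -0.1495, 0.0124], [0.0252, 0.007, -0.0088, -0.0023, -0.1495, 0.0123]] end [ 0.629  -0.0277  0.3344]
```

Call:
apply_moves([
  [0.005, 0, -0.006, 0, 0, 0],
  [0.0125, 0, -0.015, 0, 0, 0],
])

```text
time: 10.05
eef_pos: [0.5554, -0.2045, 0.1863]
tool_rot: [-0.236, 0.684, 0.645, 0.248]
ft_force: [-0.2, 0.0, -2.2]
finger_gap: 0.0249
finger_force: 59.1
```

Call:
apply_moves([
  [0.02, 0, -0.0235, 0, 0, 0],
  [0.03, 0, -0.0355, 0, 0, 0],
  [0.029, 0, -0.035, 0, 0, 0],
  [0.011, 0.0045, 0.007, -0.0012, -0.0748, 0.0062],
  [0.011, 0.0045, 0.007, -0.0012, -0.0748, 0.0062],
  [0.012, 0.0043, 0.0052, -0.0012, -0.0748, 0.0062],
  [0.012, 0.0043, 0.0052, -0.0012, -0.0748, 0.0062],
  [0.0127, 0.0042, 0.0034, -0.0012, -0.0748, 0.0062],
  [0.0127, 0.0042, 0.0034, -0.0012, -0.0748, 0.0062],
], grip_force=80)

```text
time: 11.18
eef_pos: [0.5875, -0.128, 0.318]
tool_rot: [-0.086, 0.735, 0.667, 0.088]
ft_force: [0.5, 0.1, -2.9]
finger_gap: 0.0251
finger_force: 80.8
```

Call:
apply_moves([
  [0.0131, 0.004, 0.0014, -0.0012, -0.0748, 0.0062],
  [0.0131, 0.004, 0.0014, -0.0012, -0.0748, 0.0062],
  [0.0132, 0.0038, -0.0006, -0.0012, -0.0748, 0.0062],
  [0.0132, 0.0038, -0.0006, -0.0012, -0.0748, 0.0062],
  [0.013, 0.0037, -0.0025, -0.0012, -0.0748, 0.0062],
  [0.013, 0.0037, -0.0025, -0.0012, -0.0748, 0.0062],
  [0.0126, 0.0035, -0.0044, -0.0012, -0.0748, 0.0062],
  [0.0126, 0.0035, -0.0044, -0.0012, -0.0748, 0.0062],
  [0, 0, 0, 0, 0, 0],
])

```text
time: 12.3
eef_pos: [0.6296, -0.0243, 0.3274]
tool_rot: [0.114, 0.743, 0.646, -0.131]
ft_force: [-0.9, -0.3, -2.3]
finger_gap: 0.0249
finger_force: 80.8
```

```bash
python3 - <<'E'
from g import *
from workcell import env,optics,nets
s=env.observe(); p,r=pose(s); print(s["time"],p,s["joints"],s["finger_gap"],s["ft_force"])
c,cr=canpose(p,r); t=c+cr.apply(TIP); print("tip slope",sl(t),"can x vs -n deg",np.degrees(np.arccos(-n@cr.apply([1,0,0]))))
a=[]
for k in ("scene","side"):
    f=optics.grab_frame(k); cv2.imwrite(f"pics/t_{k}.png",f["color"][:,:,::-1])
    print(k,"pred tip",proj(k,t,f),"root",proj(k,c+cr.apply([.015,0,.168]),f),[(round(d["score"],2),np.round(d["position"],1).tolist()) for d in nets.landmark_of(k,"nozzle")][:2],"mark",proj(k,M,f))
    u,v=(230,150) if k=="scene" else (170,120)
    a.append(cv2.resize(f["color"][v:v+220,u:u+200,::-1],(400,440),interpolation=2))
cv2.imwrite("pics/t5.png",np.hstack(a))
plan(p,r,*spray(.035),4)
E
```

```text
12.3 [ 0.62960493 -0.02428902  0.32741463] [-0.20214866  0.50163119 -0.03519096  1.4307957   0.34979245  1.35450875
 -0.47427073] 0.02489675808899491 [-0.87034173 -0.34155154 -2.33839021]
tip slope [ 0.09990344 -0.03109778  0.18217469] can x vs -n deg 0.12142421848632594
scene pred tip [[342.32829719 256.46588449]] root [[317.65598947 232.11805498]] [(0.77, [343.4, 256.5])] mark [[370.29816074 283.90175486]]
side pred tip [[273.31307466 218.89328638]] root [[280.64889767 172.06416482]] [(0.87, [273.9, 218.5])] mark [[263.68258604 278.86653963]]
rows 4 (min 2 ) [[0.0206, -0.0, 0.0171, 0.0001, -0.0, 0.0008], [0.0206, -0.0001, 0.0171, 0.0001, -0.0001, 0.0008], [0.0206, -0.0, 0.0172, 0.0002, 0.0, 0.0008], [0.0206, -0.0001, 0.0171, 0.0001, -0.0, 0.0008]] end [0.6371 0.0292 0.2349]
```

View pics/t5.png

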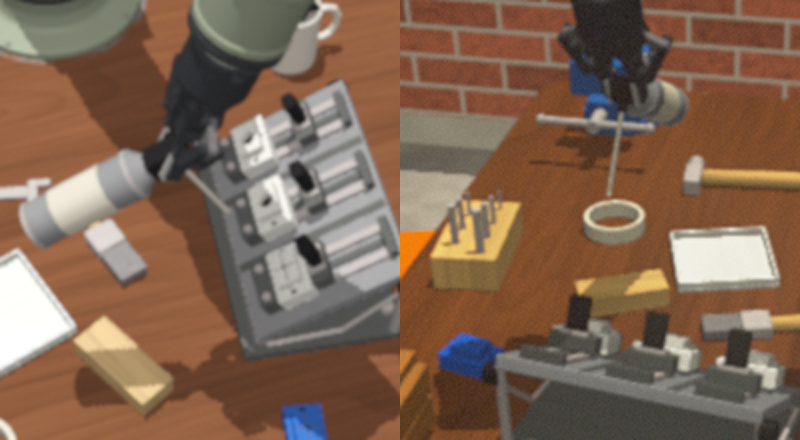

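```bash
python3 - <<'E'
from g import *
import cv2
W=dict(np.load("wrist3.npz")); print("wrist3 pred",proj("",M,W))
S=dict(np.load("scene.npz")); D=dict(np.load("side.npz"))
for z in (.04,):
  for f,px in ((S,(373.6,284)),(W,(368,50)),(D,(264,277.4))):
    print(least_squares(lambda u:proj("",slope(x,(u[0],u[1],z)),f)[0]-px,[.1,-.03]).x)
r=least_squares(lambda P:np.r_[proj("",P,S)[0]-(373.6,284),proj("",P,W)[0]-(368,50),proj("",P,D)[0]-(264,277.4)],M); print(r.x,M,sl(r.x),r.fun)
w=cv2.imread("pics/c_wrist.png")[20:120,330:410]; t=cv2.imread("pics/t_scene.png")[250:320,335:415]; d=cv2.imread("pics/t_side.png")[245:310,225:305]
cv2.imwrite("pics/m6.png",np.hstack([cv2.resize(i,(260,int(i.shape[0]*3.25)))[:200] for i in (w,t,d)]))
E
```

```text
wrist3 pred [[369.32866089  49.08029953]]
[ 0.10407379 -0.02300332]
[ 0.09826246 -0.03186602]
[ 0.11081359 -0.05974557]
[0.64865959 0.11650603 0.11037921] [0.64922624 0.11474346 0.11134286] [ 0.09918982 -0.02963642  0.03833308] [-2.71832783 -0.25060581  0.64688359 -1.1265032  -0.26023098  2.25151934]
```

View pics/m6.png

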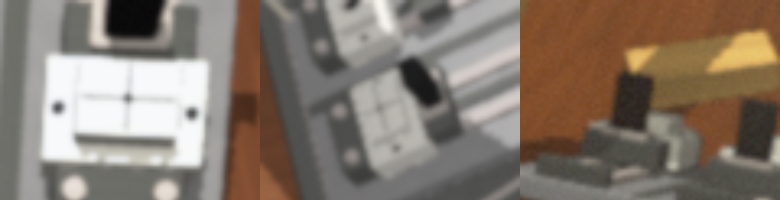

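The cross shows at wrist (369,50) and scene (371,283), within about 1 px of prediction. Tip prediction and network agree too, so I'm going in.

Call:
apply_moves([
  [0.0206, 0, 0.0171, 0, 0, 0],
  [0.0206, 0, 0.0171, 0, 0, 0],
  [0.0206, 0, 0.0171, 0, 0, 0],
  [0.011, 0, 0.009, 0, 0, 0],
  [0.007, 0, 0.006, 0, 0, 0],
  [0.003, 0, 0.0025, 0, 0, 0],
  [0, 0, 0, 0, 0, 0],
  [0, 0, 0, 0, 0, 0],
])

```text
time: 13.5
eef_pos: [0.6376, 0.0259, 0.2347]
tool_rot: [0.115, 0.744, 0.645, -0.131]
ft_force: [-0.8, 0.5, -3.4]
finger_gap: 0.0249
finger_force: 80.7
```

```bash
python3 - <<'E'
from g import *
from workcell import env,optics,nets
s=env.observe(); p,r=pose(s); print(s["time"],p,s["finger_gap"],s["ft_force"])
c,cr=canpose(p,r); t=c+cr.apply(TIP); print("tip slope",sl(t),"can x vs -n deg",np.degrees(np.arccos(-n@cr.apply([1,0,0]))))
for k in ("scene","side"):
    f=optics.grab_frame(k)
    print(k,"pred tip",proj(k,t,f),[(round(d["score"],2),np.round(d["position"],1).tolist()) for d in nets.landmark_of(k,"nozzle")][:2])
E
```

```text
13.5 [0.63761694 0.02589977 0.23468826] 0.024924578143732362 [-0.82136883  0.4583206  -3.43464064]
tip slope [ 0.10109741 -0.03349702  0.076457  ] can x vs -n deg 0.04364400571392015
scene pred tip [[362.56742839 278.15049128]] [(0.94, [365.5, 275.4])]
side pred tip [[266.13218958 263.4242317 ]] [(0.79, [269.5, 264.0]), (0.47, [343.4, 310.1])]
```

Call:
apply_moves([
  [0.0025, 0, 0, 0, 0, 0],
  [0, 0, 0, 0, 0, 0],
  [0, 0, 0, 0, 0, 0],
  [0, 0, 0, 0, 0, 0],
  [0, 0, 0, 0, 0, 0],
  [0, 0, 0, 0, 0, 0],
  [0, 0, 0, 0, 0, 0],
  [0, 0, 0, 0, 0, 0],
  [0, 0, 0, 0, 0, 0],
  [0, 0, 0, 0, 0, 0],
])

```text
time: 14.95
eef_pos: [0.6377, 0.0286, 0.2332]
tool_rot: [0.114, 0.744, 0.645, -0.131]
ft_force: [0.4, -0.4, -3.6]
finger_gap: 0.0247
finger_force: 80.7
```

Call:
apply_moves([
  [0, 0, 0, 0, 0, 0],
  [0, 0, 0, 0, 0, 0],
  [0, 0, 0, 0, 0, 0],
  [0, 0, 0, 0, 0, 0],
  [0, 0, 0, 0, 0, 0],
  [0, 0, 0, 0, 0, 0],
])

```text
time: 15.7
eef_pos: [0.6378, 0.0286, 0.2333]
tool_rot: [0.114, 0.744, 0.645, -0.131]
ft_force: [-0.3, 0.8, -3.0]
finger_gap: 0.0247
finger_force: 80.7
```

```bash
python3 - <<'E'
from g import *
from workcell import env
s=env.observe(); p,r=pose(s); c,cr=canpose(p,r); print(s["time"],"tip slope",sl(c+cr.apply(TIP)))
p,r=plan(p,r,*spray(.15),4)
gp,gr=grasp()
p,r=plan(p,r,gp+[0,0,.15],gr,10)
E
```

```text
15.7 tip slope [ 0.10076865 -0.0319163   0.07387765]
rows 4 (min 3 ) [[-0.022, -0.0002, -0.0189, -0.0001, 0.0001, 0.0], [-0.0221, -0.0001, -0.0189, -0.0, 0.0001, 0.0001], [-0.022, -0.0002, -0.0189, -0.0001, 0.0001, 0.0], [-0.0221, -0.0001, -0.0189, -0.0, 0.0001, 0.0]] end [ 0.629  -0.0277  0.3345]
rows 10 (min 7 ) [[-0.0166, -0.0047, 0.0087, 0.0016, 0.1047, -0.0087], [-0.0173, -0.0048, 0.007, 0.0017, 0.1046, -0.0086], [-0.0179, -0.005, 0.0051, 0.0016, 0.1047, -0.0087], [-0.0184, -0.0052, 0.0033, 0.0017, 0.1047, -0.0087], [-0.0185, -0.0053, 0.0013, 0.0016, 0.1046, -0.0087], [-0.0185, -0.0054, -0.0006, 0.0017, 0.1047, -0.0086], [-0.0183, -0.0056, -0.0025, 0.0016, 0.1046, -0.0087], [-0.0179, -0.0058, -0.0044, 0.0017, 0.1047, -0.0087], [-0.0172, -0.0059, -0.0063, 0.0016, 0.1047, -0.0086], [-0.0165, -0.0061, -0.008, 0.0017, 0.1046, -0.0087]] end [ 0.5561 -0.2047  0.309 ]
```

Call:
apply_moves([
  [-0.0115, 0, -0.0095, 0, 0, 0],
  [-0.0218, -0.0002, -0.0188, 0, 0, 0],
  [-0.022, -0.0002, -0.019, 0, 0, 0],
  [-0.022, -0.0002, -0.019, 0, 0, 0],
  [-0.011, 0, -0.0095, 0, 0, 0],
])

```text
time: 16.32
eef_pos: [0.6291, -0.0294, 0.3377]
tool_rot: [0.115, 0.745, 0.644, -0.13]
ft_force: [0.3, -0.4, -3.6]
finger_gap: 0.0251
finger_force: 80.9
```

Call:
apply_moves([
  [-0.0166, -0.0047, 0.0087, 0.0016, 0.1047, -0.0087],
  [-0.0173, -0.0048, 0.007, 0.0017, 0.1046, -0.0086],
  [-0.018, -0.005, 0.005, 0.0016, 0.1047, -0.0087],
  [-0.0184, -0.0052, 0.0033, 0.0017, 0.1047, -0.0087],
  [-0.0185, -0.0053, 0.0013, 0.0016, 0.1046, -0.0087],
  [-0.0185, -0.0054, -0.0006, 0.0017, 0.1047, -0.0086],
  [-0.0183, -0.0056, -0.0025, 0.0016, 0.1046, -0.0087],
  [-0.018, -0.0058, -0.0044, 0.0017, 0.1047, -0.0087],
  [-0.0172, -0.006, -0.0063, 0.0016, 0.1047, -0.0086],
  [-0.0165, -0.006, -0.008, 0.0017, 0.1046, -0.0087],
])

```text
time: 17.58
eef_pos: [0.5556, -0.206, 0.3099]
tool_rot: [-0.235, 0.683, 0.645, 0.25]
ft_force: [0.7, -0.6, -2.7]
finger_gap: 0.0249
finger_force: 80.8
```

Call:
apply_moves([
  [0, 0, 0, 0, 0, 0],
  [0, 0, 0, 0, 0, 0],
])

```text
time: 17.82
eef_pos: [0.5562, -0.2048, 0.3096]
tool_rot: [-0.234, 0.683, 0.645, 0.248]
ft_force: [-0.5, 0.8, -1.8]
finger_gap: 0.025
finger_force: 80.9
```

```bash
python3 - <<'E'
from g import *
from workcell import env
s=env.observe(); p,r=pose(s); c,cr=canpose(p,r); print(s["time"],p,"can",c,cr.as_euler("ZYX",degrees=True))
gp,gr=grasp()
p,r=plan(p,r,gp+[0,0,.02],gr,4)
print(r.inv().apply([0,0,-.01]))
E
```

```text
17.825 [ 0.55617382 -0.20477194  0.3096006 ] can [ 0.55556885 -0.21477563  0.15465921] [ 8.67798638e+01  6.57793184e-02 -4.84574762e-03]
rows 4 (min 3 ) [[-0.0209, -0.0, 0.0251, -0.0, 0.0003, 0.0001], [-0.021, -0.0001, 0.025, -0.0001, 0.0003, 0.0001], [-0.021, 0.0, 0.0251, -0.0, 0.0003, 0.0], [-0.0209, -0.0, 0.025, -0.0001, 0.0002, 0.0001]] end [ 0.5561 -0.2047  0.179 ]
[-6.42666284e-03 -3.42966263e-06  7.66146154e-03]
```

Call:
apply_moves([
  [-0.021, 0, 0.025, 0, 0, 0],
  [-0.021, 0, 0.025, 0, 0, 0],
  [-0.021, 0, 0.025, 0, 0, 0],
  [-0.0155, 0, 0.0185, 0, 0, 0],
  [-0.0055, 0, 0.0065, 0, 0, 0],
  [-0.0045, 0, 0.0054, 0, 0, 0],
  [-0.0032, 0, 0.0038, 0, 0, 0],
  [0, 0, 0, 0, 0, 0],
])

```text
time: 18.82
eef_pos: [0.5562, -0.205, 0.1669]
tool_rot: [-0.234, 0.684, 0.645, 0.249]
ft_force: [-0.3, 0.4, -3.4]
finger_gap: 0.0248
finger_force: 80.8
```

Call:
apply_moves([
  [-0.0022, 0, 0.0026, 0, 0, 0],
  [-0.0013, 0, 0.0015, 0, 0, 0],
  [0, 0, 0, 0, 0, 0],
])

```text
time: 19.2
eef_pos: [0.556, -0.205, 0.1612]
tool_rot: [-0.235, 0.684, 0.645, 0.249]
ft_force: [0.7, -0.4, -2.7]
finger_gap: 0.0251
finger_force: 80.8
```

Now 2 mm above the grasp height, so down in small steps.

Call:
apply_moves([
  [-0.0008, 0, 0.001, 0, 0, 0],
  [-0.0005, 0, 0.0006, 0, 0, 0],
  [0, 0, 0, 0, 0, 0],
])

```text
time: 19.58
eef_pos: [0.5561, -0.205, 0.1592]
tool_rot: [-0.235, 0.684, 0.645, 0.249]
ft_force: [0.4, -0.2, -2.7]
finger_gap: 0.025
finger_force: 80.8
```

Call:
apply_moves([
  [-0.0006, 0, 0.0008, 0, 0, 0],
  [0, 0, 0, 0, 0, 0],
])

```text
time: 19.82
eef_pos: [0.5563, -0.2049, 0.159]
tool_rot: [-0.234, 0.683, 0.645, 0.249]
ft_force: [-0.2, -1.1, 5.8]
finger_gap: 0.0251
finger_force: 81.8
```

Touchdown, with 5.8 N upward. Releasing and backing out.

Call:
apply_moves([
  [0, 0, 0, 0, 0, 0],
  [0, 0, 0, 0, 0, 0],
  [0, 0, 0, 0, 0, 0],
  [0, 0, 0, 0, 0, 0],
], grip=0.07)

```text
time: 20.32
eef_pos: [0.5561, -0.2049, 0.1583]
tool_rot: [-0.235, 0.683, 0.645, 0.249]
ft_force: [0.0, -0.4, -0.3]
finger_gap: 0.0699
finger_force: 0.0
```

Call:
apply_moves([
  [0, 0, -0.015, 0, 0, 0],
  [0, 0, -0.03, 0, 0, 0],
  [0, 0, -0.04, 0, 0, 0],
  [0, 0, -0.04, 0, 0, 0],
  [0, 0, 0, 0, 0, 0],
])

```text
time: 20.95
eef_pos: [0.5515, -0.2882, 0.2565]
tool_rot: [-0.232, 0.685, 0.645, 0.249]
ft_force: [0.0, 0.7, 0.1]
finger_gap: 0.0699
finger_force: 0.0
```

```bash
python3 - <<'E'
from g import *
from workcell import env,optics
s=env.observe(); print(s["time"],s["eef_pos"],s["ft_force"],s["finger_gap"])
a=[cv2.resize(optics.grab_frame(k)["color"][v:v+220,u:u+200,::-1],(400,440),interpolation=2) for k,u,v in (("scene",200,170),("side",200,160))]
cv2.imwrite("pics/e7.png",np.hstack(a))
E
```

```text
20.95 [ 0.55154749 -0.28821752  0.25649519] [0.02661625 0.73098469 0.09741739] 0.06991787694255665
```

View pics/e7.png

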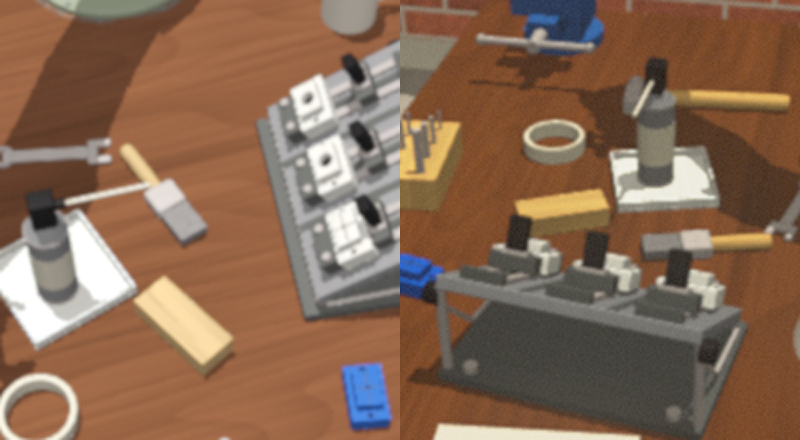

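The can stands upright in its tray at left-panel (52,245), jaw_3 bears on the cross-marked bracket at (345,235), and everything else is unmoved.

```bash
python3 -c "
from workcell import job
print(job.finish_job())"
```

```text
the job is handed in; nothing more can be done
None
```

The job is handed in at about 21 s: jaw_3 is closed on the undrilled bracket at roughly 18 N (estimated from the wrist force), the nozzle was held about 34 mm off the punch mark, square to the face, for about 2 s, and the can is back upright in its tray with the other vises and bystanders untouched.

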